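# Release the dust trap's filter cassette with the pin tool

### The arm

A 6-joint arm with a two-finger parallel gripper is mounted at the origin on the work surface. World frame = base frame: x ahead of the robot, y to its left, z up, the work surface at z = 0. Lengths are in m, angles in rad, forces in N, time in s.
With the tool pointing down it reaches from about 0.3 to 0.85 m from the base axis. Payload 5.4 kg.
Tool frame: the origin (TCP) lies where the fingers leave the gripper's body, on its centre line; the fingertips stand 73 mm ahead of it and the grasp point (between the pads) lies 54 mm ahead of it; z points along the fingers, y is the line along which they close (so a half turn about z gives the same grasp; the last joint's range is limited). The gripper opens to 85 mm and grips with 20 to 120 N. Pads are 22 mm wide; open, the fingers measure 114 mm over their backs; the gripper's body (76 mm by 85 mm) begins 54 mm behind the grasp point. The pads swing forward as they close: fully open they stand 13 mm farther back than shut.
Start: joints at [-1.338, 0.158, 1.597, -0, 1.386, -0.21], TCP at [0.246, -0.52, 0.304] pointing down, gripper open.
Joint ranges: [-2.91, 2.91], [-0.94, 2.29], [0.18, 2.7], [-1.29, 4.43], [0.17, 2.64], [-3, 3]. Speed limits (rad/s): [2.57, 2.57, 3.14, 3.14, 3.14, 3.14].

### API

Orientations are given as a 3x3 rotation matrix whose columns are the frame's x, y, z axes.
In Python, from plant import robot, imaging, read_state gives the robot as it stands (robot), with the cameras (imaging) and the readings as plain functions.
- The arm moves only by the shell command python3 drive.py 'ROWS' [FORCE]. ROWS is a JSON object whose key "offsets" holds a list of rows, 1 to 5 of them, each of 7 numbers: dx, dy, dz in parts of the range, where 1.0 means 750 mm, then a rotation vector rx, ry, rz in shares of 2 rad (1.0 is 2 rad), then the finger opening in m; each row shifts and turns the commanded pose from where the row before left it, along the tool's axes as they then stand; what a row does not reach is not made up. A row lasts 1/12 s, in which the tool goes at most 0.0417 m and 0.125 rad, less where a joint would pass 70% of its speed; a pose out of reach is approached as far as the arm can. The fingers move at their own pace and stop on an object; FORCE is the grip in N (left out, the last holds). Time passes only in rows, so rows that do not move let the fingers close. It prints the time, the measured TCP pose, the force, the opening and the grip force at its end. No shift or turn number may pass 1 either way. Input that does not fit is refused with a message, and nothing moves.
- read_state(): the state, without advancing time (a new reading comes with each control period).
- imaging.grab_frame(name): name is "scene" or "top" or "wrist"; returns a dict with "frame" (480x640x3 uint8, red, green, blue), "fov_y" (degrees; the focal length in pixels is half the picture's height over the tangent of half this angle, whatever the lens; pixels are square), "cx", "cy" (the principal point, pixels), "xyz" and "attitude" of the camera in the world; the wrist camera has in their place "mount" (4x4, takes a point from camera to tool coordinates, whose origin is the TCP and whose axes are the flange's). Camera axes: x right, y down, z forward; pixel columns grow to the right and rows downward; lengths in m; the calibration is good to about 2 mm. A picture is of the moment at which its call begins: read the wrist's pose just before it. There is no depth.
- robot.hand_in(): hands the job in; it is judged then, once.
The state is a dict: "time_s": time; "joints": joint angles; "joint_vel": joint speeds; "joint_torque": joint torques, N m; "ee_pos": TCP position; "eef_rot": TCP orientation; "wrist_force": force on the tool from outside, world axes, zero at the start; "torque": the same for the moment, N m; "finger_gap": finger opening in m; "grasp_force": force on a finger pad.
Only numpy, scipy, OpenCV 4.12 (cv2) and the standard library are available. Lean on these libraries where they do the work, as an engineer would, in place of code of your own. Each camera call takes 0.05 s, during which the arm holds its last target. There are 200 camera calls.

### The job

Take the red-handled pin tool from the wooden block, press the yellow release button down in its recess in the dust trap's filter cassette, and with the button held down push the cassette out to its last notch, where the catch must spring up and lock it for emptying. Then stand the pin tool back in the block, fully down in its hole, and leave everything else on the bench where it is.

Things in the scene. Friction and masses are not known exactly. Their poses are not given: they have to be found in the camera images.
- dust_trap: fixed polishing unit. Origin: bench level under the centre of the dust trap, a cream box 240 (x) x 180 (y), 90 high, carrying the filter cassette. The cassette slides out to this body's -x. A cream grinder with a red rocker switch, 210 high, is part of it on the +y side (y 200 to 540, x -100 to 125), a grey pipe behind. Within 150 of the recess nothing is higher than 96
- cassette (a joint): travel of the filter cassette, m: 0 home, grows as it slides out to the trap's -x, end stop 0.092. Moves with about 2 N when free. The catch locks it in notches every 15 mm, 0 to 90 mm, 2 mm play each way; the button must stay pressed over 6 mm while it slides, and if let go the catch locks in the next notch met. The last notch, 0.090, is just before the end stop
- cassette_front (a point): middle of the top edge of the cassette's front flange (aluminium frame with pleated tan filter, 218 x 150 x 20), 128 to the trap's -x of its centre when home, 74 above the bench
- recess_mouth (a point): centre of the mouth of the release recess, in the flat top, 96 above the bench, of the black catch block (56 x, 110 y, 26 high) on the cassette; white arrows on it point the way it slides. Recess round, 15 in diameter, vertical, mouth bevelled 1.5. Moves with the cassette; when home it is 60 to the trap's +x of its centre
- catch_top (a point): top centre of the yellow release button, 13 in diameter, at the bottom of the recess: 16 below recess_mouth when up; moves straight down when pressed
- catch (a joint): how far the release button is pressed, m: 0 up (tooth in a notch), 0.009 fully down; spring from 2 N at the top to 5.3 N at the bottom. The tooth, a steel tab beside the block on its +y side, is clear of the notches below 0.006
- tool_block: fixed wooden block 70 (x) x 180 (y) x 72 high; origin at the centre of its underside. Three through holes 15 in diameter, bevelled 1.5, in a row along its y at x 0 and y -55, 0, 55. Three tools stand in them, in any order
- pin_tool: pin tool upright, pin down, in one of the holes; red square handle. Origin at the pin's tip, z up the tool: steel pin 8 in diameter, 70 long; brass collar 24 in diameter from 70 to 77, resting on the block top (tip 2 above the bench); red handle 18 x 18 (faces along its x and y, within 0.2 rad of the block's) from 77 to 145. 0.1 to 0.16 kg
- pin_tip (a point): tip of the pin (the tool's origin)
- pin_grip (a point): good grip point on the handle's axis, 118 above the tip
- scraper: other upright tool in the block: round pale wood handle 24 in diameter, 140 high overall; leave it
- burnisher: other upright tool in the block: round black handle 20 in diameter, 128 high overall; leave it
- mandrel: dull steel ring mandrel, taper 11 to 24, 280 long, lying; leave it
- rubber_wheel: black rubber polishing wheel 100 in diameter, 20 thick, lying flat with a brass hub; leave it
- blue_dish: blue ceramic dish 100 in diameter, 32 high; leave it
- sprue_cutter: brass sprue cutter with black grips, 180 long, lying; leave it
- polish_bar: brown bar of polishing compound 110 x 45 x 35; leave it
- ring_clamp: wooden ring clamp 130 x 24 x 29, lying; leave it

How it is judged:
On the way, in this order (a step that is already met when the one before it is completed fails the run):
1. the pin presses the release button down, the cassette still home (value of joint catch above 0.006 m and distance between pin_tip and catch_top below 0.008 m and value of joint cassette below 0.01 m), for 0.1 s.
2. the cassette is on its way out past 50 mm with the pin still holding the button down (value of joint catch above 0.006 m and distance between pin_tip and catch_top below 0.008 m and value of joint cassette above 0.05 m), for 0.05 s.
At the end, for the whole second after the job is handed in: the cassette is locked in its last notch (87 mm out or more) with the release button sprung up again (pressed less than 2 mm), and the pin tool stands in a hole of the wooden block, at rest, within 0.12 rad of upright, its tip less than 12 mm above the bench (10 mm short of fully down at most) (value of joint cassette above 0.087 m and value of joint catch below 0.002 m and velocity of joint cassette below 0.005 m/s and x of pin_tip in the frame of tool_block between -0.015 and 0.015 m and y of pin_tip in the frame of tool_block between -0.075 and 0.075 m and z of pin_tip in the frame of tool_block between -0.005 and 0.012 m and angle between pin_tool's own z axis and vertical below 0.12 rad and linear speed of pin_tool below 0.02 m/s); the robot touches nothing.
It fails at once if the scraper or the burnisher is moved by more than 20 mm (distance of any of scraper, burnisher from where it was at the start of the episode above 0.02 m).
It fails at once if another thing lying on the bench is moved by more than 30 mm (distance of any of mandrel, rubber_wheel, blue_dish, sprue_cutter, polish_bar, ring_clamp from where it was at the start of the episode above 0.03 m).
It also fails if it takes over 58 s, if anything falls off the work surface, if the arm or the gripper's body presses on something with over 40 N, if the wrist force passes 120 N, or if a joint passes its speed limit or range.

## Working session

There is one attempt and no reset: what is moved stays moved. The work goes in short steps, Python scripts to look and compute and a shell command to move; the robot and the scene stay as the last step left them, time stands still between calls to the robot, and variables do not carry over. Pictures are saved under pics/ and viewed, at most 12 in all, crops included, and the job is handed in when it is done.

```bash
ls; mkdir -p pics
cat > h.py <<'E'
import numpy as np, cv2
from plant import robot, imaging, read_state
def grab(n):
    s=read_state(); f=imaging.grab_frame(n)
    h=f["frame"].shape[0]; F=h/2/np.tan(np.radians(f["fov_y"])/2)
    if n=="wrist":
        M=np.array(f["mount"]); R0=np.array(s["eef_rot"]); R=R0@M[:3,:3]; p=np.array(s["ee_pos"])+R0@M[:3,3]
    else: R=np.array(f["attitude"]); p=np.array(f["xyz"])
    return dict(im=f["frame"],F=F,cx=f["cx"],cy=f["cy"],R=R,p=p)
def ray(c,u,v):
    d=c["R"]@np.array([(u-c["cx"])/c["F"],(v-c["cy"])/c["F"],1.]); return c["p"],d/np.linalg.norm(d)
def onz(c,u,v,z):
    p,d=ray(c,u,v); return p+d*(z-p[2])/d[2]
def proj(c,P):
    q=c["R"].T@(np.array(P)-c["p"]); return q[:2]/q[2]*c["F"]+[c["cx"],c["cy"]]
def tri(a,b):
    A=np.zeros((3,3));B=np.zeros(3)
    for p,d in (a,b):
        M=np.eye(3)-np.outer(d,d);A+=M;B+=M@p
    return np.linalg.solve(A,B)
def save(c,n): cv2.imwrite("pics/"+n,c["im"][:,:,::-1])
E
python3 - <<'E'
from h import *
import pickle
for n in("scene","top"):
    c=grab(n);save(c,n+"0.png");pickle.dump(c,open(n+".pkl","wb"));print(n,c["F"],c["cx"],c["cy"],c["p"],c["R"].round(3).tolist())
s=read_state();print(s["ee_pos"],np.round(s["eef_rot"],3).tolist(),s["time_s"],s["finger_gap"])
f=imaging.grab_frame("wrist");print(np.round(f["mount"],3).tolist(),f["fov_y"])
E
```

```text
drive.py
pics
plant.py
scene 513.5188126321806 318.78077237722454 238.5083619114795 [1.1385491  0.23336123 0.94865329] [[-0.425, 0.712, -0.559], [0.905, 0.327, -0.271], [-0.01, -0.622, -0.783]]
top 504.0891249804027 320.72461728008295 235.08692177335539 [ 0.43448898 -0.06520856  1.23153726] [[-0.03, -0.994, 0.105], [-0.999, 0.031, 0.006], [-0.01, -0.105, -0.994]]
[ 0.24623381 -0.51915224  0.3030117 ] [[0.904, 0.428, -0.0], [0.428, -0.904, 0.002], [0.0, -0.002, -1.0]] 0.1 0.08572399037746523
[[0.0, -0.965, -0.261, 0.066], [1.0, 0.0, 0.001, 0.0], [-0.001, -0.261, 0.965, -0.069], [0.0, 0.0, 0.0, 1.0]] 71.27844053520495
```

View pics/top0.png

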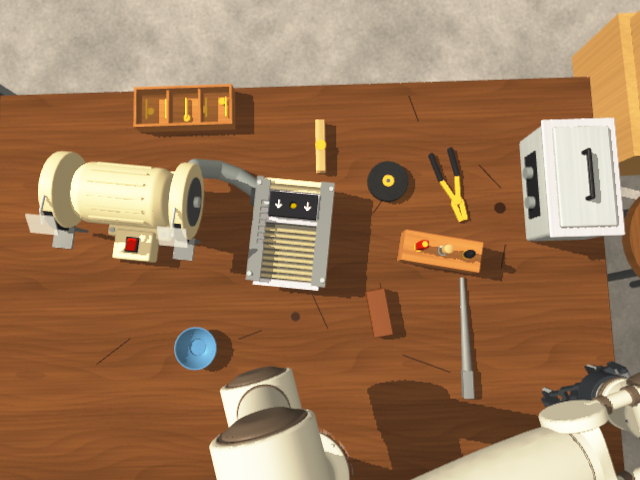

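View pics/scene0.png

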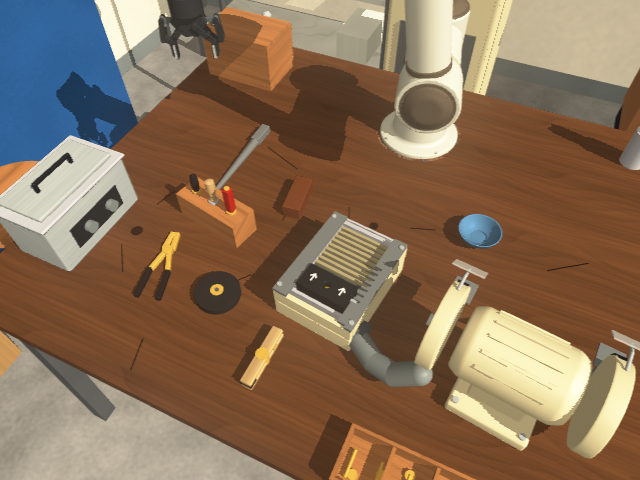

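The top view shows the red handle at (421,245) in the leftmost hole, the recess at (293,206), and the arrows pointing down the image, about world -x. The scene view shows the recess near (327,286).

Run:
```python
from h import *
import pickle
T=pickle.load(open("top.pkl","rb"));S=pickle.load(open("scene.pkl","rb"))
def mask(c,lo,hi,box):
    h=cv2.cvtColor(c["im"],cv2.COLOR_RGB2HSV);m=cv2.inRange(h,lo,hi)
    z=np.zeros_like(m);x0,y0,x1,y1=box;z[y0:y1,x0:x1]=m[y0:y1,x0:x1];return z
def cen(m):
    n,l,st,ce=cv2.connectedComponentsWithStats(m);i=1+np.argmax(st[1:,4]);return ce[i],st[i].tolist()
mr=mask(T,(0,200,90),(5,255,255),(405,230,440,260));print("red top",cen(mr))
mrs=mask(S,(0,200,90),(5,255,255),(215,175,245,220));print("red scene",cen(mrs))
u=cen(mr)[0];print("red at z.147/.11",onz(T,*u,.147),onz(T,*u,.11))
yt=cen(mask(T,(18,120,80),(35,255,255),(280,195,305,215)));ys=cen(mask(S,(18,120,60),(35,255,255),(315,278,340,295)))
print(yt,ys);print("button",onz(T,*yt[0],.08),onz(S,*ys[0],.08),tri(ray(T,*yt[0]),ray(S,*ys[0])))
# catch block white arrows
mw=mask(T,(0,0,190),(180,60,255),(272,190,316,218));n,l,st,ce=cv2.connectedComponentsWithStats(mw)
for i in range(1,n):
  if st[i,4]>8: print("arrow",st[i],ce[i],onz(T,*ce[i],.096))
# block edges
mb=mask(T,(8,140,150),(20,255,255),(390,220,495,285));
c=max(cv2.findContours(mb,0,2)[0],key=cv2.contourArea);r=cv2.minAreaRect(c);bp=cv2.boxPoints(r);print("block");[print(p,onz(T,*p,.072)) for p in bp]
crop=lambda c,x0,y0,x1,y1:cv2.resize(c["im"][y0:y1,x0:x1,::-1],(400,400),interpolation=cv2.INTER_CUBIC)
cv2.imwrite("pics/crop0.png",np.hstack([crop(T,390,200,490,300),crop(T,240,170,340,270)]))
```

```text
red top (array([419.93220339, 245.76271186]), [416, 241, 13, 9, 59])
red scene (array([229.03783784, 199.83783784]), [222, 188, 13, 25, 185])
red at z.147/.11 [ 0.51945377 -0.27109487  0.147     ] [ 0.52235242 -0.27811888  0.11      ]
(array([293.25806452, 205.38709677]), [290, 203, 7, 6, 31]) (array([326.8, 286.7]), [325, 286, 5, 3, 10])
button [0.62741576 0.00369213 0.08      ] [6.23305563e-01 2.52191891e-05 8.00000000e-02] [0.62670574 0.00251828 0.08630282]
arrow [275 200   7   8  28] [278.32142857 204.10714286] [0.62878098 0.03674936 0.096     ]
arrow [304 202   7   9  26] [306.96153846 206.69230769] [ 0.62072552 -0.02842965  0.096     ]
block
[396.31708 260.9049 ] [ 0.49215529 -0.22942776  0.072     ]
[401.5681  223.19304] [ 0.57902459 -0.2455887   0.072     ]
[484.56653 234.74979] [ 0.54613888 -0.43532746  0.072     ]
[479.3155  272.46167] [ 0.45986967 -0.41776732  0.072     ]
```

View pics/crop0.png

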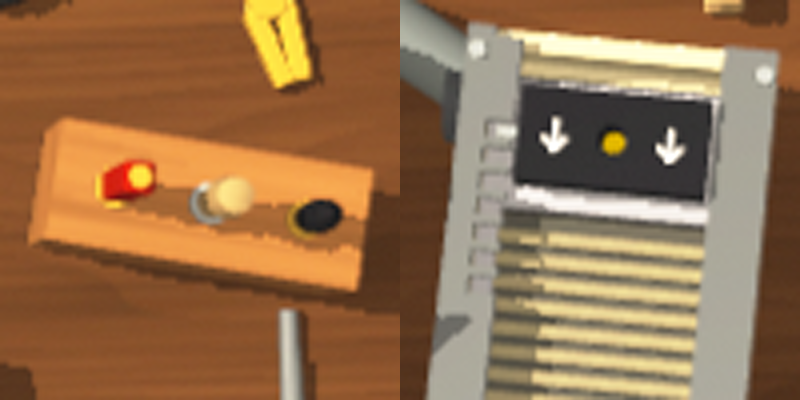

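The rows are not in the units I measure in: shifts go in shares of 750 mm and turns go in shares of 2 rad. I convert before sending: -0.12 rad / 2 = -0.06.

```bash
python3 drive.py '{"offsets":[[0, 0, 0, 0, 0, -0.06, 0.085], [0, 0, 0, 0, 0, -0.06, 0.085], [0, 0, 0, 0, 0, -0.06, 0.085], [0, 0, 0, 0, 0, -0.06, 0.085]]}' && python3 drive.py '{"offsets":[[0, 0, 0, 0, 0, -0.06, 0.085], [0, 0, 0, 0, 0, -0.06, 0.085], [0, 0, 0, 0, 0, -0.06, 0.085], [0, 0, 0, 0, 0, -0.06, 0.085]]}' && python3 drive.py '{"offsets":[[0.0377, 0.0305, 0, 0, 0, 0, 0.085], [0.0377, 0.0305, 0, 0, 0, 0, 0.085], [0.0377, 0.0305, 0, 0, 0, 0, 0.085], [0.0377, 0.0305, 0, 0, 0, 0, 0.085], [0.0377, 0.0305, 0, 0, 0, 0, 0.085]]}' && python3 drive.py '{"offsets":[[0.0377, 0.0305, 0, 0, 0, 0, 0.085], [0.0377, 0.0305, 0, 0, 0, 0, 0.085], [0.0377, 0.0305, 0, 0, 0, 0, 0.085], [0.0377, 0.0305, 0, 0, 0, 0, 0.085], [0.0377, 0.0305, 0, 0, 0, 0, 0.085]]}' && python3 drive.py '{"offsets":[[0, 0, 0, 0, 0, 0, 0.085], [0, 0, 0, 0, 0, 0, 0.085]]}'
python3 - <<'E'
from h import *
import pickle
T=pickle.load(open("top.pkl","rb"));print(onz(T,425.2,244.5,.147),onz(T,417.5,247.5,.079))
c=grab("wrist");pickle.dump(c,open("w1.pkl","wb"));save(c,"w1.png");s=read_state();print(np.round(s["eef_rot"],4).tolist(),s["joints"])
E
```

```text
time_s: 0.48
ee_pos: [0.2463, -0.5193, 0.3035]
eef_rot: [[0.599, 0.801, -0.0], [0.801, -0.599, 0.001], [0.001, -0.001, -1.0]]
wrist_force: [0.7, 0.5, 0.4]
finger_gap: 0.0851
grasp_force: 0.0
time_s: 0.82
ee_pos: [0.2463, -0.5193, 0.3035]
eef_rot: [[0.161, 0.987, -0.0], [0.987, -0.161, 0.001], [0.001, -0.0, -1.0]]
wrist_force: [-0.4, 0.2, -0.3]
finger_gap: 0.0851
grasp_force: 0.0
time_s: 1.23
ee_pos: [0.3838, -0.3978, 0.3036]
eef_rot: [[0.168, 0.986, -0.0], [0.986, -0.168, 0.0], [0.0, -0.0, -1.0]]
wrist_force: [0.5, -0.4, 0.1]
finger_gap: 0.0849
grasp_force: 0.0
time_s: 1.65
ee_pos: [0.5205, -0.2772, 0.3036]
eef_rot: [[0.167, 0.986, -0.0], [0.986, -0.167, 0.0], [0.0, -0.0, -1.0]]
wrist_force: [0.7, -0.1, 1.2]
finger_gap: 0.0848
grasp_force: 0.0
time_s: 1.82
ee_pos: [0.5204, -0.2772, 0.3034]
eef_rot: [[0.164, 0.986, -0.001], [0.986, -0.164, 0.0], [0.0, -0.001, -1.0]]
wrist_force: [-0.4, -0.9, -0.7]
finger_gap: 0.0854
grasp_force: 0.0
[ 0.52182726 -0.28255909  0.147     ] [ 0.52096909 -0.27824629  0.079     ]
[[0.1657, 0.9862, -0.001], [0.9862, -0.1657, 0.0002], [0.0, -0.001, -1.0]] [-6.96449829e-01  1.96233017e-01  1.55497644e+00 -5.24697630e-04
  1.39126509e+00 -5.29857813e-01]
```

View pics/w1.png

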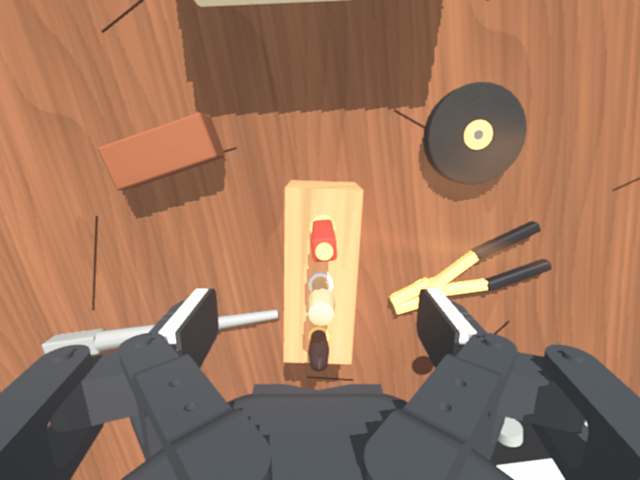

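The wrist view shows the red handle with its brass top at about (324,251). The collar is at (321,222), and the block runs along the image columns, x 285–360.

Run:
```python
from h import *
import pickle
c=pickle.load(open("w1.pkl","rb"))
h=cv2.cvtColor(c["im"],cv2.COLOR_RGB2HSV)
m=cv2.inRange(h,(0,190,90),(6,255,255));z=np.zeros_like(m);z[210:265,305:340]=m[210:265,305:340]
ct=max(cv2.findContours(z,0,2)[0],key=cv2.contourArea);print("red",cv2.boundingRect(ct),cv2.minAreaRect(ct))
m=cv2.inRange(h,(18,60,150),(32,255,255));z=np.zeros_like(m);z[210:265,305:340]=m[210:265,305:340]
n,l,st,ce=cv2.connectedComponentsWithStats(z)
for i in range(1,n):
  if st[i,4]>20: print("brass",st[i],ce[i],onz(c,*ce[i],.147),onz(c,*ce[i],.079))
m=cv2.inRange(h,(8,80,150),(20,230,255));z=np.zeros_like(m);z[170:375,280:370]=m[170:375,280:370]
z=cv2.morphologyEx(z,cv2.MORPH_OPEN,np.ones((3,3)))
for y in range(188,350,16):
  xs=np.where(z[y]>0)[0]; 
  if len(xs): print(y,xs.min(),xs.max(),onz(c,xs.min(),y,.072)[:2].round(4),onz(c,xs.max(),y,.072)[:2].round(4))
print(proj(c,[.5215,-.280,.147]),proj(c,[.5215,-.28,.079]))
cv2.imwrite("pics/w1c.png",cv2.resize(c["im"][170:380,270:380,::-1],(440,600)[::1] if 0 else (314,600),interpolation=cv2.INTER_CUBIC))
```

```text
Traceback (most recent call last):
ValueError: max() iterable argument is empty
```

Run:
```python
from h import *
import pickle
c=pickle.load(open("w1.pkl","rb"))
h=cv2.cvtColor(c["im"],cv2.COLOR_RGB2HSV)
print("hsv",[h[y,x].tolist() for x,y in((323,235),(324,251),(321,220),(295,240),(350,300))])
r=c["im"].astype(int); red=((r[...,0]>110)&(r[...,1]<70)&(r[...,2]<70)).astype(np.uint8)
z=np.zeros_like(red);z[210:270,305:345]=red[210:270,305:345]
ct=max(cv2.findContours(z,0,2)[0],key=cv2.contourArea);print("red",cv2.boundingRect(ct),cv2.minAreaRect(ct))
m=cv2.inRange(h,(19,60,120),(34,255,255));z=np.zeros_like(m);z[210:265,305:345]=m[210:265,305:345]
n,l,st,ce=cv2.connectedComponentsWithStats(z)
for i in range(1,n):
  if st[i,4]>20: print("brass",st[i],ce[i],onz(c,*ce[i],.147),onz(c,*ce[i],.079))
m=cv2.inRange(h,(8,80,180),(18,190,255));
for y in range(196,350,16):
  xs=275+np.where(m[y,275:375]>0)[0]
  if len(xs): print(y,xs.min(),xs.max(),onz(c,xs.min(),y,.072)[:2].round(4),onz(c,xs.max(),y,.072)[:2].round(4))
print(proj(c,[.5215,-.280,.147]),proj(c,[.5215,-.28,.079]))
```

```text
hsv [[3, 159, 252], [30, 60, 255], [9, 150, 254], [21, 90, 255], [22, 91, 255]]Traceback (most recent call last):
  File "<stdin>", line 8, in <module>
ValueError: max() iterable argument is empty
```

Run:
```python
from h import *
import pickle
c=pickle.load(open("w1.pkl","rb"))
h=cv2.cvtColor(c["im"],cv2.COLOR_RGB2HSV)
win=lambda m,x0,y0,x1,y1:(lambda z:(z.__setitem__((slice(y0,y1),slice(x0,x1)),m[y0:y1,x0:x1]),z)[1])(np.zeros_like(m))
red=win(cv2.inRange(h,(0,130,90),(7,255,255)),308,214,340,266)
ct=max(cv2.findContours(red,0,2)[0],key=cv2.contourArea);print("red",cv2.boundingRect(ct),cv2.minAreaRect(ct))
br=win(cv2.inRange(h,(24,0,120),(40,255,255)),308,238,340,266)
n,l,st,ce=cv2.connectedComponentsWithStats(br)
for i in range(1,n):
  if st[i,4]>20: print("cap",st[i],ce[i],onz(c,*ce[i],.147))
for y in range(196,350,24):
  row=h[y,270:380]; m=(row[:,0]>17)&(row[:,0]<26)&(row[:,1]<140); xs=270+np.where(m)[0]
  if len(xs): print(y,xs.min(),xs.max(),onz(c,xs.min(),y,.072)[:2].round(4),onz(c,xs.max(),y,.072)[:2].round(4))
print(proj(c,[.5215,-.280,.147]),proj(c,[.5215,-.28,.079]))
cv2.imwrite("pics/w1c.png",cv2.resize(c["im"][175:275,275:375,::-1],(600,600),interpolation=cv2.INTER_CUBIC))
```

```text
red (311, 220, 26, 42) ((322.7586364746094, 240.6034698486328), (41.19055938720703, 24.498416900634766), 85.2363510131836)
cap [316 243  17  17 239] [323.87447699 251.0292887 ] [ 0.52462823 -0.28275365  0.147     ]
196 286 361 [ 0.4969 -0.2493] [ 0.5635 -0.2603]
220 285 360 [ 0.4918 -0.2708] [ 0.5597 -0.2821]
244 285 358 [ 0.4875 -0.2933] [ 0.5549 -0.3045]
268 285 356 [ 0.483  -0.3167] [ 0.5499 -0.3278]
292 285 355 [ 0.4784 -0.3411] [ 0.5456 -0.3522]
316 270 353 [ 0.4588 -0.364 ] [ 0.5402 -0.3775]
340 285 351 [ 0.4684 -0.3929] [ 0.5345 -0.4038]
[318.87005188 248.03708646] [318.55021014 226.19876568]
```

View pics/w1c.png

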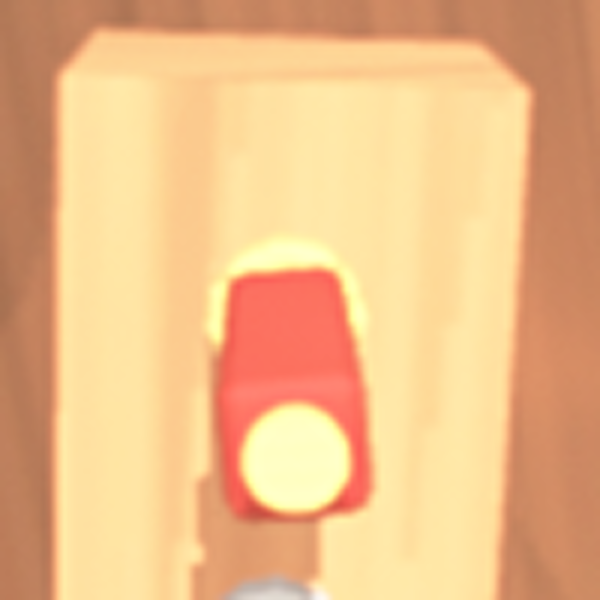

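Wrist cap, block mid-line and block-end distance all put the handle at (0.5245, -0.283), with the handle faces aligned to the gripper. Descending to grip at z 0.12.

Converted, 0.03 m / 0.75 = 0.04, 0.009 m / 0.75 = 0.012.

```bash
python3 drive.py '{"offsets":[[-0.0067, 0.0067, 0.012, 0, 0, 0, 0.085], [0, 0, 0.04, 0, 0, 0, 0.085], [0, 0, 0.04, 0, 0, 0, 0.085], [0, 0, 0.04, 0, 0, 0, 0.085], [0, 0, 0.04, 0, 0, 0, 0.085]]}' && python3 drive.py '{"offsets":[[0, 0, 0, 0, 0, 0, 0.085], [0, 0, 0, 0, 0, 0, 0]]}' 60 && python3 drive.py '{"offsets":[[0, 0, 0, 0, 0, 0, 0], [0, 0, 0, 0, 0, 0, 0], [0, 0, 0, 0, 0, 0, 0], [0, 0, 0, 0, 0, 0, 0], [0, 0, 0, 0, 0, 0, 0]]}' && python3 drive.py '{"offsets":[[0, 0, 0, 0, 0, 0, 0], [0, 0, 0, 0, 0, 0, 0], [0, 0, 0, 0, 0, 0, 0]]}'
```

```text
time_s: 2.28
ee_pos: [0.5224, -0.2861, 0.1729]
eef_rot: [[0.17, 0.985, -0.0], [0.985, -0.17, -0.0], [-0.0, -0.0, -1.0]]
wrist_force: [-0.9, -0.0, -0.4]
finger_gap: 0.0849
grasp_force: 0.0
time_s: 2.45
ee_pos: [0.5219, -0.285, 0.173]
eef_rot: [[0.169, 0.986, -0.004], [0.986, -0.169, 0.003], [0.002, -0.004, -1.0]]
wrist_force: [0.3, 0.3, 0.0]
finger_gap: 0.075
grasp_force: 0.0
time_s: 2.87
ee_pos: [0.5242, -0.2851, 0.1765]
eef_rot: [[0.167, 0.986, 0.002], [0.986, -0.167, -0.002], [-0.001, 0.002, -1.0]]
wrist_force: [-0.0, -0.4, 3.3]
finger_gap: 0.0174
grasp_force: 58.7
time_s: 3.12
ee_pos: [0.5242, -0.2851, 0.1765]
eef_rot: [[0.167, 0.986, 0.002], [0.986, -0.167, -0.002], [-0.001, 0.002, -1.0]]
wrist_force: [-0.9, -0.0, 5.9]
finger_gap: 0.0172
grasp_force: 59.0
```

Converted, -0.04 m / 0.75 = -0.0533, -0.035 m / 0.75 = -0.0467.

```bash
python3 drive.py '{"offsets":[[0, 0, -0.02, 0, 0, 0, 0], [0, 0, -0.0333, 0, 0, 0, 0], [0, 0, -0.0467, 0, 0, 0, 0], [0, 0, -0.0467, 0, 0, 0, 0], [0, 0, -0.0533, 0, 0, 0, 0]]}' && python3 drive.py '{"offsets":[[0, 0, 0, 0, 0, 0, 0], [0, 0, 0, 0, 0, 0, 0], [0, 0, 0, 0, 0, 0, 0]]}'
python3 - <<'E'
from h import *
import pickle
W=grab("wrist");S=grab("scene");pickle.dump((W,S),open("l.pkl","wb"))
s=read_state();e=np.array(s["ee_pos"]);R=np.array(s["eef_rot"]);print(e,R.round(4).tolist(),s["joints"].round(3) if hasattr(s["joints"],"round") else s["joints"])
g=e+R@[0,0,.1725];w=proj(W,g);q=proj(S,g);print(w,q)
print("front",proj(W,e+R@[0,0,.1]))
def cr(c,p,h):
    x,y=int(np.clip(p[0],h,639-h)),int(np.clip(p[1],h,479-h));print(x-h,y-h);return cv2.resize(c["im"][y-h:y+h,x-h:x+h,::-1],(400,400),interpolation=cv2.INTER_CUBIC)
cv2.imwrite("pics/l.png",np.hstack([cr(W,w,60),cr(S,q,40)]))
E
```

```text
time_s: 3.53
ee_pos: [0.5228, -0.2838, 0.3247]
eef_rot: [[0.167, 0.986, -0.003], [0.986, -0.167, 0.002], [0.002, -0.003, -1.0]]
wrist_force: [0.7, 1.2, -0.6]
finger_gap: 0.017
grasp_force: 58.9
time_s: 3.78
ee_pos: [0.5232, -0.2842, 0.3238]
eef_rot: [[0.167, 0.986, -0.001], [0.986, -0.167, 0.001], [0.001, -0.001, -1.0]]
wrist_force: [-0.8, -0.2, -2.5]
finger_gap: 0.0172
grasp_force: 59.2
[ 0.52276838 -0.28392136  0.32223269] [[0.1672, 0.9859, -0.0036], [0.9859, -0.1672, 0.003], [0.0024, -0.004, -1.0]] [-0.7    0.2    1.513  0.     1.433 -0.532]
[315.27110054 237.34641553] [227.14588723 187.08179462]
front [314.91089589 272.00845069]
255 177
187 147
```

View pics/l.png

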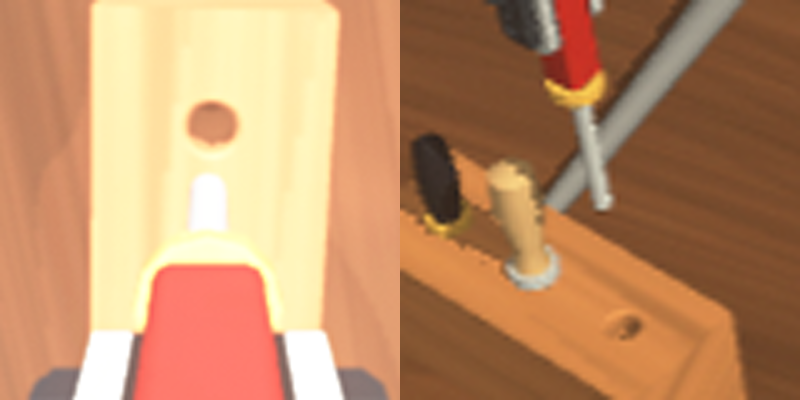

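The pin is held and visible below the collar: the tip is at about (317,229) in the wrist view and (228,188) in the scene view. The empty hole is at (319,214) in the wrist view.

Run:
```python
from h import *
import pickle
W,S=pickle.load(open("l.pkl","rb"));T=pickle.load(open("top.pkl","rb"))
p=tri(ray(W,317.4,233),ray(S,227.6,187));print("tip",p)
e=np.array([.5230,-.2841,.3235]);R=np.array([[.167,.986,0],[.986,-.167,0],[0,0,-1]]);print("in tool",R.T@(p-e))
print("hole W",onz(W,318.9,214.5,.072),"S",onz(S,187+(627-400)/5,147+325/5,.072))
for t in(.1725,.1745): print(t,onz(W,317.4,233,e[2]-t),onz(S,227.6,187,e[2]-t))
```

```text
tip [ 0.524631   -0.27961696  0.15388654]
in tool [0.00469266 0.0008595  0.16961346]
hole W [ 0.52551892 -0.28161565  0.072     ] S [ 0.52479694 -0.28139075  0.072     ]
0.1725 [ 0.52435054 -0.28002567  0.151     ] [ 0.52251027 -0.28181862  0.151     ]
0.1745 [ 0.5242651 -0.2805243  0.149    ] [ 0.52096565 -0.28311036  0.149     ]
```

Converted, 0.033 m / 0.75 = 0.044, 0.02 m / 0.75 = 0.0267.

```bash
python3 drive.py '{"offsets":[[0.0267, 0.0053, 0, 0, 0, 0, 0], [0.044, 0.008, 0, 0, 0, 0, 0], [0.044, 0.008, 0, 0, 0, 0, 0], [0.044, 0.008, 0, 0, 0, 0, 0], [0.044, 0.008, 0, 0, 0, 0, 0]]}' 100 && python3 drive.py '{"offsets":[[0.044, 0.008, 0, 0, 0, 0, 0], [0.044, 0.008, 0, 0, 0, 0, 0], [0.044, 0.008, 0, 0, 0, 0, 0], [0.044, 0.008, 0, 0, 0, 0, 0], [0.0173, 0.0013, 0.0267, 0, 0, 0, 0]]}' && python3 drive.py '{"offsets":[[0, 0, 0, 0, 0, 0, 0], [0, 0, 0, 0, 0, 0, 0], [0, 0, 0, 0, 0, 0, 0]]}'
cat > m.py <<'E'
from h import *
import pickle,sys
W=grab("wrist");S=grab("scene");T=grab("top");pickle.dump((W,S,T),open(sys.argv[1]+".pkl","wb"))
s=read_state();e=np.array(s["ee_pos"]);R=np.array(s["eef_rot"]);print(e,R.round(4).tolist())
g=e+R@[.003,.001,.173];print("tip",g)
def cr(c,p,h):
    x,y=int(np.clip(p[0],h,639-h)),int(np.clip(p[1],h,479-h));print(x-h,y-h,p);return cv2.resize(c["im"][y-h:y+h,x-h:x+h,::-1],(400,400),interpolation=cv2.INTER_CUBIC)
cv2.imwrite("pics/%s.png"%sys.argv[1],np.hstack([cr(W,proj(W,g),50),cr(S,proj(S,g),40)]))
E
python3 m.py r1
```

```text
time_s: 4.3
ee_pos: [0.5761, -0.1377, 0.3226]
eef_rot: [[0.168, 0.986, -0.004], [0.986, -0.168, 0.002], [0.001, -0.004, -1.0]]
wrist_force: [0.5, 0.2, -0.8]
finger_gap: 0.0168
grasp_force: 97.5
time_s: 4.72
ee_pos: [0.6274, 0.0033, 0.3069]
eef_rot: [[0.164, 0.986, 0.005], [0.986, -0.164, 0.001], [0.002, 0.005, -1.0]]
wrist_force: [1.0, 0.4, -1.4]
finger_gap: 0.0163
grasp_force: 97.7
time_s: 4.97
ee_pos: [0.6249, -0.0013, 0.3038]
eef_rot: [[0.168, 0.986, -0.002], [0.986, -0.168, -0.0], [-0.001, -0.002, -1.0]]
wrist_force: [-0.9, 0.9, -0.8]
finger_gap: 0.0169
grasp_force: 97.7
[ 0.62553073 -0.00186865  0.30550762] [[0.1688, 0.9856, 0.0009], [0.9856, -0.1688, -0.0004], [-0.0003, 0.0009, -1.0]]
tip [0.62717087 0.00084901 0.13250784]
269 185 [319.48493096 235.58878504]
286 233 [326.41971381 273.4348085 ]
```

View pics/r1.png

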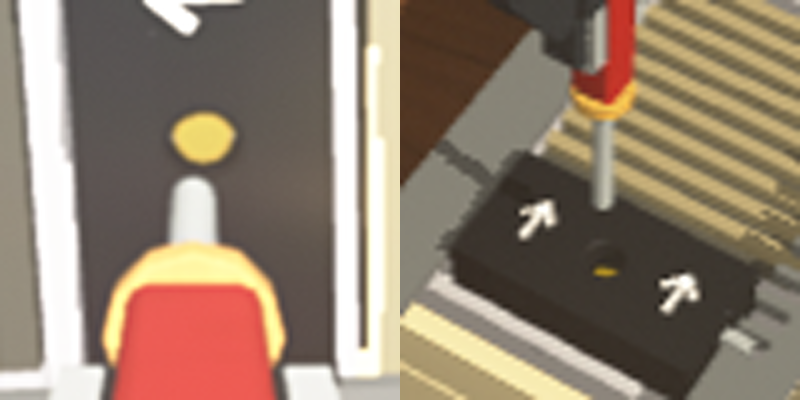

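The tip is at (318,234) in the wrist view and (326.6,273.5) in the scene view. The yellow button is at (320,219.5) in the wrist view, and the recess mouth is at about (326.8,284.6) in the scene view.

Run:
```python
from h import *
import pickle
W,S,T=pickle.load(open("r1.pkl","rb"));T0=pickle.load(open("top.pkl","rb"));S0=pickle.load(open("scene.pkl","rb"))
print("tip W",onz(W,317.8,234.5,.1325),"S",onz(S,326.6,273.5,.1325),"tri",tri(ray(W,317.8,234.5),ray(S,326.6,273.5)))
h=cv2.cvtColor(W["im"],cv2.COLOR_RGB2HSV);m=cv2.inRange(h[205:232,300:340],(18,110,80),(32,255,255))
n,l,st,ce=cv2.connectedComponentsWithStats(m)
for i in range(1,n):
  if st[i,4]>20: u=ce[i]+[300,205];print("yel W",u,st[i],onz(W,*u,.08),[onz(W,300+st[i,0]+k*st[i,2],u[1],.08)[:2] for k in(0,1)],[onz(W,u[0],205+st[i,1]+k*st[i,3],.08)[:2] for k in(0,1)])
print("mouth S",onz(S,326.8,284.6,.096))
# dark mouth in initial scene picture: gray dump
g=cv2.cvtColor(S0["im"],cv2.COLOR_RGB2GRAY);print(g[278:294,314:342])
g=cv2.cvtColor(W["im"],cv2.COLOR_RGB2GRAY);print(g[208:230,302:342])
```

```text
tip W [0.62607515 0.00188015 0.1325    ] S [0.6271589  0.00122512 0.1325    ] tri [0.62600531 0.00104117 0.13060103]
yel W [319.36305732 218.95541401] [ 12   8  15  13 157] [0.62756084 0.00237725 0.08      ] [array([0.62107438, 0.00347524]), array([0.63428786, 0.00123855])] [array([0.62845564, 0.00770507]), array([ 0.62649134, -0.00399072])]
mouth S [0.62830697 0.00227013 0.096     ]
[[ 56 113  85  56  57  55  54  56  56  56  56  56  56  58  56  58  57  57
   57  57  58  56  56  57  56  57  57  72]
 [ 55  57  56  56  55  57  55  57  56  56  56  55  57  57  56  56  57  56
   57  57  56  56  56  58  56  58  57  58]
 [ 56  57  55  56  56  57  57  56  56  57  56  58  58  57  57  57  56  56
   56  57  58  58  57  56  58  58  56  57]
 [ 55  56  56  56  57  57  57  56  56  56  65  71  66  62  57  56  56  57
   57  58  57  56  56  58  58  56  57  57]
 [ 56  55  57  57  55  57  57  57  56  63  66  59  54  54  52  53  54  56
   57  57  58  58  57  57  56  56  57  57]
 [ 55  57  57  56  56  56  57  56  57  58  57  55  53  51  50  50  52  56
   57  56  58  56  57  57  57  56  56  58]
 [ 57  57  
[... 4134 characters left out ...]
  94  94  95
   96  96  97  95]
 [ 88  88  88  88  88  88  88  87  87  87  83  81  78  74  74  77  86  95
   93  85  79  76  77  80  83  87  89  91  92  92  93  94  94  94  95  96
   94  96  97  97]
 [ 88  88  87  87  88  87  87  87  88  88  87  84  80  79  78  78  78  76
   78  80  82  82  83  85  86  88  91  91  92  93  93  94  93  94  95  94
   96  96  96  97]
 [ 88  88  87  88  88  88  87  88  88  88  86  85  86  90  97 102  98  87
   82  83  84  85  86  87  90  91  92  91  93  93  94  95  95  94  95  97
   96  97  97  98]
 [ 87  87  87  87  88  88  88  87  87  86  87  96 119 147 169 177 165 138
  110  88  84  87  90  91  91  92  91  92  92  92  94  94  94  94  96  96
   97  96  97  99]]
```

Both views agree on a small shift of (+1.3, +1.0) mm. Entering the recess.

Converted, 0.02 m / 0.75 = 0.0267, 0.0012 m / 0.75 = 0.0016.

```bash
python3 drive.py '{"offsets":[[0.0016, 0.0015, 0, 0, 0, 0, 0], [0, 0, 0.0267, 0, 0, 0, 0], [0, 0, 0.02, 0, 0, 0, 0], [0, 0, 0.0133, 0, 0, 0, 0], [0, 0, 0, 0, 0, 0, 0]]}' && python3 drive.py '{"offsets":[[0, 0, 0.0067, 0, 0, 0, 0], [0, 0, 0, 0, 0, 0, 0], [0, 0, 0, 0, 0, 0, 0]]}' && python3 drive.py '{"offsets":[[0, 0, 0.004, 0, 0, 0, 0], [0, 0, 0, 0, 0, 0, 0], [0, 0, 0, 0, 0, 0, 0]]}'
```

```text
time_s: 5.53
ee_pos: [0.6255, 0.0002, 0.2572]
eef_rot: [[0.168, 0.986, -0.005], [0.986, -0.168, 0.001], [0.0, -0.005, -1.0]]
wrist_force: [-0.5, 0.1, -1.7]
finger_gap: 0.0166
grasp_force: 97.8
time_s: 5.78
ee_pos: [0.6271, 0.0002, 0.2557]
eef_rot: [[0.167, 0.986, 0.001], [0.986, -0.167, -0.0], [-0.0, 0.001, -1.0]]
wrist_force: [0.1, -0.1, -0.8]
finger_gap: 0.0169
grasp_force: 97.7
time_s: 6.03
ee_pos: [0.6274, 0.0003, 0.2529]
eef_rot: [[0.167, 0.986, 0.002], [0.986, -0.167, -0.0], [-0.0, 0.002, -1.0]]
wrist_force: [1.6, -0.0, 0.4]
finger_gap: 0.0169
grasp_force: 98.0
```

Converted, 0.003 m / 0.75 = 0.004.

```bash
python3 drive.py '{"offsets":[[0, 0, 0.004, 0, 0, 0, 0], [0, 0, 0, 0, 0, 0, 0], [0, 0, 0, 0, 0, 0, 0]]}' && python3 drive.py '{"offsets":[[0, 0, 0.004, 0, 0, 0, 0], [0, 0, 0, 0, 0, 0, 0], [0, 0, 0, 0, 0, 0, 0]]}' && python3 drive.py '{"offsets":[[0, 0, 0.0027, 0, 0, 0, 0], [0, 0, 0, 0, 0, 0, 0], [0, 0, 0, 0, 0, 0, 0], [0, 0, 0, 0, 0, 0, 0]]}'; python3 m.py p1
```

```text
time_s: 6.28
ee_pos: [0.6272, 0.0003, 0.2494]
eef_rot: [[0.167, 0.986, 0.002], [0.986, -0.167, -0.0], [-0.0, 0.002, -1.0]]
wrist_force: [1.2, -1.4, 2.1]
finger_gap: 0.0169
grasp_force: 98.1
time_s: 6.53
ee_pos: [0.627, 0.0003, 0.2462]
eef_rot: [[0.167, 0.986, 0.001], [0.986, -0.167, -0.0], [0.0, 0.001, -1.0]]
wrist_force: [1.5, -1.4, 3.3]
finger_gap: 0.0167
grasp_force: 98.2
time_s: 6.87
ee_pos: [0.6272, 0.0003, 0.2452]
eef_rot: [[0.167, 0.986, 0.002], [0.986, -0.167, -0.0], [-0.0, 0.002, -1.0]]
wrist_force: [1.0, -0.2, 6.6]
finger_gap: 0.0166
grasp_force: 98.9
[6.27198273e-01 2.99466408e-04 2.45157944e-01] [[0.1671, 0.9859, 0.0016], [0.9859, -0.1671, -0.0004], [-0.0001, 0.0017, -1.0]]
tip [0.62896833 0.0030286  0.07215962]
267 184 [317.80629678 234.4227173 ]
286 251 [326.97742289 291.50898095]
```

The button is bottomed at about 8 N against a 5.3 N spring. Sliding along tool (-0.045, -0.999).

Converted, -0.006 m / 0.75 = -0.008, -0.004 m / 0.75 = -0.0053.

```bash
python3 drive.py '{"offsets":[[-0.0001, -0.004, 0, 0, 0, 0, 0], [-0.0003, -0.0053, 0, 0, 0, 0, 0], [-0.0004, -0.008, 0, 0, 0, 0, 0], [-0.0004, -0.008, 0, 0, 0, 0, 0], [0, 0, 0, 0, 0, 0, 0]]}' && python3 drive.py '{"offsets":[[-0.0004, -0.0093, 0, 0, 0, 0, 0], [-0.0004, -0.0093, 0, 0, 0, 0, 0], [-0.0004, -0.0093, 0, 0, 0, 0, 0], [0, 0, 0, 0, 0, 0, 0]]}'
```

```text
time_s: 7.43
ee_pos: [0.6078, 0.0028, 0.2452]
eef_rot: [[0.167, 0.986, 0.002], [0.986, -0.167, -0.0], [-0.0, 0.002, -1.0]]
wrist_force: [0.5, -0.3, 7.5]
finger_gap: 0.0166
grasp_force: 98.8
time_s: 7.77
ee_pos: [0.5867, 0.0054, 0.2451]
eef_rot: [[0.167, 0.986, 0.001], [0.986, -0.167, -0.0], [-0.0, 0.001, -1.0]]
wrist_force: [-0.3, -0.4, 7.1]
finger_gap: 0.0168
grasp_force: 98.8
```

Converted, -0.007 m / 0.75 = -0.0093, -0.0003 m / 0.75 = -0.0004.

```bash
python3 drive.py '{"offsets":[[-0.0004, -0.0093, 0, 0, 0, 0, 0], [-0.0004, -0.0093, 0, 0, 0, 0, 0], [-0.0004, -0.0093, 0, 0, 0, 0, 0], [-0.0004, -0.0093, 0, 0, 0, 0, 0], [0, 0, 0, 0, 0, 0, 0]]}' && python3 drive.py '{"offsets":[[-0.0004, -0.008, 0, 0, 0, 0, 0], [-0.0004, -0.008, 0, 0, 0, 0, 0], [-0.0003, -0.0053, 0, 0, 0, 0, 0], [-0.0001, -0.004, 0, 0, 0, 0, 0], [0, 0, 0, 0, 0, 0, 0]]}'; python3 m.py s1
```

```text
time_s: 8.18
ee_pos: [0.5589, 0.0089, 0.2451]
eef_rot: [[0.167, 0.986, 0.001], [0.986, -0.167, -0.0], [-0.0, 0.001, -1.0]]
wrist_force: [-0.4, 0.3, 7.3]
finger_gap: 0.0171
grasp_force: 98.9
time_s: 8.6
ee_pos: [0.5406, 0.0111, 0.2451]
eef_rot: [[0.167, 0.986, 0.002], [0.986, -0.167, -0.0], [0.0, 0.002, -1.0]]
wrist_force: [1.0, -0.0, 7.7]
finger_gap: 0.0167
grasp_force: 98.9
[0.54077532 0.01106918 0.24510203] [[0.1672, 0.9859, 0.0018], [0.9859, -0.1672, -0.0002], [0.0001, 0.0018, -1.0]]
tip [0.54257173 0.01383166 0.07210451]
267 184 [317.8723133  234.46561924]
308 221 [348.73864994 261.72239641]
```

View pics/s1.png

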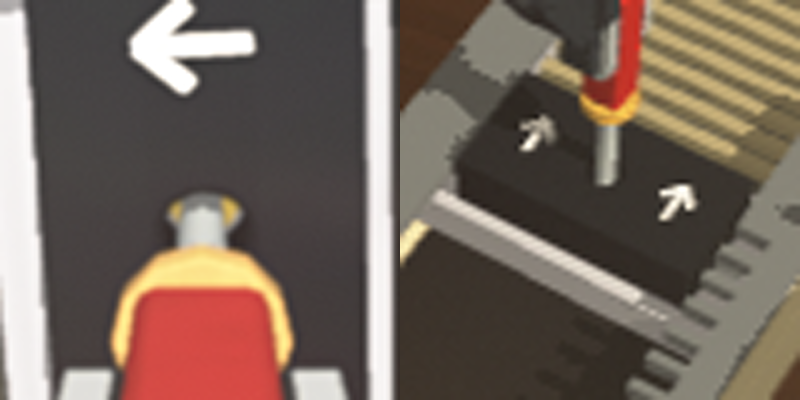

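The pin sits inside the recess and the cassette came along, about 87 mm out. I'll push gently to the end stop.

Converted, -0.002 m / 0.75 = -0.0027, -0.0001 m / 0.75 = -0.0001.

```bash
python3 drive.py '{"offsets":[[-0.0001, -0.0027, 0, 0, 0, 0, 0], [-0.0001, -0.0027, 0, 0, 0, 0, 0], [0, 0, 0, 0, 0, 0, 0]]}' && python3 drive.py '{"offsets":[[-0.0001, -0.0027, 0, 0, 0, 0, 0], [0, 0, 0, 0, 0, 0, 0], [0, 0, 0, 0, 0, 0, 0]]}' && python3 drive.py '{"offsets":[[-0.0001, -0.0027, 0, 0, 0, 0, 0], [0, 0, 0, 0, 0, 0, 0], [0, 0, 0, 0, 0, 0, 0]]}'
```

```text
time_s: 9.0
ee_pos: [0.537, 0.0115, 0.2452]
eef_rot: [[0.167, 0.986, 0.003], [0.986, -0.167, -0.0], [0.0, 0.003, -1.0]]
wrist_force: [2.3, -0.7, 5.6]
finger_gap: 0.0166
grasp_force: 98.8
time_s: 9.25
ee_pos: [0.5352, 0.0118, 0.2452]
eef_rot: [[0.167, 0.986, 0.003], [0.986, -0.167, -0.0], [0.0, 0.003, -1.0]]
wrist_force: [2.4, 0.7, 6.6]
finger_gap: 0.0167
grasp_force: 98.8
time_s: 9.5
ee_pos: [0.5334, 0.0119, 0.2452]
eef_rot: [[0.167, 0.986, 0.004], [0.986, -0.167, -0.0], [0.0, 0.004, -1.0]]
wrist_force: [1.7, -0.6, 8.0]
finger_gap: 0.0169
grasp_force: 98.8
```

Converted, -0.002 m / 0.75 = -0.0027, -0.0001 m / 0.75 = -0.0001.

```bash
python3 drive.py '{"offsets":[[-0.0001, -0.0027, 0, 0, 0, 0, 0], [0, 0, 0, 0, 0, 0, 0], [0, 0, 0, 0, 0, 0, 0]]}' && python3 drive.py '{"offsets":[[0, -0.0013, 0, 0, 0, 0, 0], [0, 0, 0, 0, 0, 0, 0], [0, 0, 0, 0, 0, 0, 0]]}'; python3 m.py s2
```

```text
time_s: 9.75
ee_pos: [0.5317, 0.0121, 0.2453]
eef_rot: [[0.167, 0.986, 0.005], [0.986, -0.167, -0.001], [0.0, 0.005, -1.0]]
wrist_force: [3.5, -0.6, 4.7]
finger_gap: 0.0165
grasp_force: 98.7
time_s: 10.0
ee_pos: [0.5312, 0.0121, 0.2453]
eef_rot: [[0.168, 0.986, 0.006], [0.986, -0.168, -0.001], [0.0, 0.006, -1.0]]
wrist_force: [6.3, -0.0, 3.5]
finger_gap: 0.0166
grasp_force: 98.5
[0.53119159 0.01214191 0.24532686] [[0.1675, 0.9859, 0.0062], [0.9859, -0.1675, -0.0008], [0.0003, 0.0063, -1.0]]
tip [0.53376079 0.01480079 0.07233746]
267 184 [317.82102734 234.42992853]
310 218 [350.80187954 258.73705991]
```

View pics/s2.png

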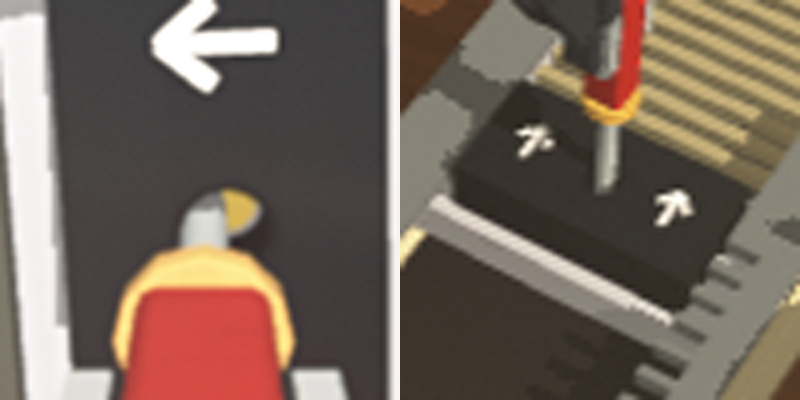

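The pin is against the -x wall and the force is rising to 6 N, so the cassette is at its end stop. I'll relieve the side load, lift, and go back over the block.

Converted, -0.025 m / 0.75 = -0.0333, -0.02 m / 0.75 = -0.0267.

```bash
python3 drive.py '{"offsets":[[0, 0.002, 0, 0, 0, 0, 0], [0, 0, -0.0133, 0, 0, 0, 0], [0, 0, -0.0267, 0, 0, 0, 0], [0, 0, -0.0333, 0, 0, 0, 0], [0, 0, -0.0333, 0, 0, 0, 0]]}' && python3 drive.py '{"offsets":[[-0.032, 0.006, 0, 0, 0, 0, 0], [-0.044, 0.006, 0, 0, 0, 0, 0], [-0.044, 0.006, 0, 0, 0, 0, 0], [-0.044, 0.006, 0, 0, 0, 0, 0], [-0.044, 0.006, 0, 0, 0, 0, 0]]}' && python3 drive.py '{"offsets":[[-0.044, 0.006, 0, 0, 0, 0, 0], [-0.044, 0.006, 0, 0, 0, 0, 0], [-0.044, 0.006, 0, 0, 0, 0, 0], [-0.0333, 0.0047, 0, 0, 0, 0, 0], [-0.0187, 0.0013, 0, 0, 0, 0, 0]]}' && python3 drive.py '{"offsets":[[0, 0, 0, 0, 0, 0, 0], [0, 0, 0, 0, 0, 0, 0], [0, 0, 0, 0, 0, 0, 0], [0, 0, 0, 0, 0, 0, 0]]}'; python3 m.py b1
python3 - <<'E'
import cv2,numpy as np,pickle
W,S,T=pickle.load(open("b1.pkl","rb"));a=cv2.imread("pics/b1.png")
b=cv2.resize(T["im"][170:310,230:350,::-1],(343,400));cv2.imwrite("pics/b2.png",cv2.resize(np.hstack([a[:,:400],b]),(743,400)))
E
```

```text
time_s: 10.57
ee_pos: [0.5293, 0.0125, 0.3226]
eef_rot: [[0.167, 0.986, -0.006], [0.986, -0.167, 0.001], [0.0, -0.007, -1.0]]
wrist_force: [-0.1, -0.6, -0.3]
finger_gap: 0.0168
grasp_force: 99.2
time_s: 10.98
ee_pos: [0.5255, -0.1461, 0.3221]
eef_rot: [[0.167, 0.986, -0.004], [0.986, -0.167, 0.002], [0.002, -0.005, -1.0]]
wrist_force: [0.9, 0.4, -1.4]
finger_gap: 0.0169
grasp_force: 99.3
time_s: 11.4
ee_pos: [0.5202, -0.2866, 0.3219]
eef_rot: [[0.17, 0.986, -0.004], [0.986, -0.17, 0.002], [0.002, -0.004, -1.0]]
wrist_force: [0.9, -0.3, -0.9]
finger_gap: 0.0169
grasp_force: 99.3
time_s: 11.73
ee_pos: [0.5218, -0.2828, 0.3236]
eef_rot: [[0.166, 0.986, -0.001], [0.986, -0.166, 0.001], [0.001, -0.001, -1.0]]
wrist_force: [-0.1, 0.3, -1.8]
finger_gap: 0.017
grasp_force: 99.3
[ 0.52186043 -0.28337331  0.32402667] [[0.1658, 0.9862, 0.0], [0.9862, -0.1658, 0.0002], [0.0002, 0.0, -1.0]]
tip [ 0.52334919 -0.28055168  0.15102719]
268 185 [318.2402222  235.44068851]
187 147 [227.89763254 187.42216695]
```

View pics/b2.png

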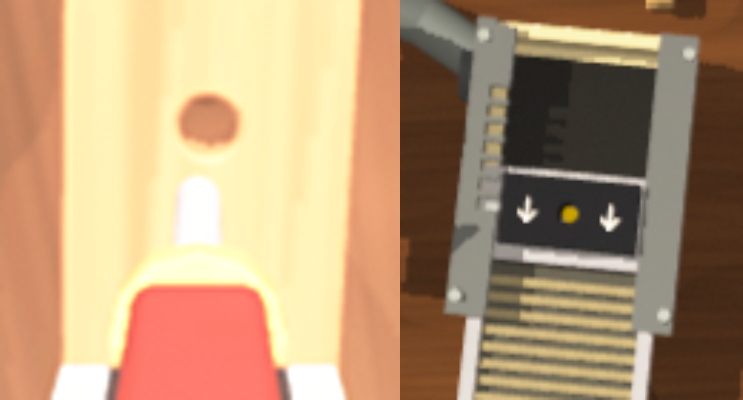

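The cassette is out with its tooth tab at the last notch on the left rail. The hole in the wrist view is at (320,216) and the tip at (317.5,235).

Run:
```python
from h import *
import pickle
W,S,T=pickle.load(open("b1.pkl","rb"))
print("hole W",onz(W,320,216,.072),"tip W",onz(W,317.5,235,.151))
def yel(c,x0,y0,x1,y1,lo=(18,120,60)):
    m=cv2.inRange(cv2.cvtColor(c["im"],cv2.COLOR_RGB2HSV)[y0:y1,x0:x1],lo,(35,255,255));n,l,st,ce=cv2.connectedComponentsWithStats(m);i=1+np.argmax(st[1:,4]);return ce[i]+[x0,y0],st[i,4]
a=yel(T,280,235,300,255);T0=pickle.load(open("top.pkl","rb"));b=yel(T0,280,195,305,215)
for z in(.08,.071): print(z,a,np.linalg.norm((onz(T,*a[0],z)-onz(T0,*b[0],.08))[:2]))
```

```text
hole W [ 0.52507516 -0.28184463  0.072     ] tip W [ 0.52285855 -0.2801318   0.151     ]
0.08 (array([288.96969697, 244.45454545]), np.int32(33)) 0.0913084568973756
0.071 (array([288.96969697, 244.45454545]), np.int32(33)) 0.090597331314131
```

The rows are not in the units I measure in: shifts go in shares of 750 mm and turns go in shares of 2 rad. I convert before sending: 0.03 m / 0.75 = 0.04, 0.0025 m / 0.75 = 0.0033.

```bash
python3 drive.py '{"offsets":[[-0.0017, 0.0033, 0, 0, 0, 0, 0], [0, 0, 0.04, 0, 0, 0, 0], [0, 0, 0.04, 0, 0, 0, 0], [0, 0, 0.0133, 0, 0, 0, 0], [0, 0, 0, 0, 0, 0, 0]]}' && python3 drive.py '{"offsets":[[0, 0, 0.0067, 0, 0, 0, 0], [0, 0, 0.0067, 0, 0, 0, 0], [0, 0, 0.0067, 0, 0, 0, 0], [0, 0, 0.0067, 0, 0, 0, 0], [0, 0, 0, 0, 0, 0, 0]]}'
```

```text
time_s: 12.3
ee_pos: [0.5225, -0.2848, 0.2502]
eef_rot: [[0.167, 0.986, -0.006], [0.986, -0.167, 0.005], [0.004, -0.006, -1.0]]
wrist_force: [-0.2, 0.2, -1.3]
finger_gap: 0.017
grasp_force: 99.3
time_s: 12.72
ee_pos: [0.5237, -0.286, 0.2333]
eef_rot: [[0.167, 0.986, -0.001], [0.986, -0.167, 0.001], [0.0, -0.001, -1.0]]
wrist_force: [0.1, 0.3, -1.5]
finger_gap: 0.0168
grasp_force: 99.3
```

No contact with the rim, and the tip is about 12 mm into the hole. Continuing down.

Converted, 0.015 m / 0.75 = 0.02, 0.01 m / 0.75 = 0.0133.

```bash
python3 drive.py '{"offsets":[[0, 0, 0.02, 0, 0, 0, 0], [0, 0, 0.02, 0, 0, 0, 0], [0, 0, 0.0133, 0, 0, 0, 0], [0, 0, 0.008, 0, 0, 0, 0], [0, 0, 0, 0, 0, 0, 0]]}' && python3 drive.py '{"offsets":[[0, 0, 0.0067, 0, 0, 0, 0], [0, 0, 0.004, 0, 0, 0, 0], [0, 0, 0, 0, 0, 0, 0], [0, 0, 0, 0, 0, 0, 0]]}'
```

```text
time_s: 13.13
ee_pos: [0.5233, -0.2857, 0.1864]
eef_rot: [[0.167, 0.986, -0.002], [0.986, -0.167, 0.002], [0.001, -0.002, -1.0]]
wrist_force: [-0.6, -0.1, -1.6]
finger_gap: 0.0168
grasp_force: 99.3
time_s: 13.47
ee_pos: [0.524, -0.2863, 0.1802]
eef_rot: [[0.167, 0.986, 0.0], [0.986, -0.167, -0.0], [-0.0, 0.0, -1.0]]
wrist_force: [0.0, -0.3, -1.6]
finger_gap: 0.0167
grasp_force: 99.3
```

Converted, 0.003 m / 0.75 = 0.004.

```bash
python3 drive.py '{"offsets":[[0, 0, 0.004, 0, 0, 0, 0], [0, 0, 0, 0, 0, 0, 0], [0, 0, 0, 0, 0, 0, 0.04]]}' 20 && python3 drive.py '{"offsets":[[0, 0, 0, 0, 0, 0, 0.085], [0, 0, 0, 0, 0, 0, 0.085], [0, 0, 0, 0, 0, 0, 0.085], [0, 0, 0, 0, 0, 0, 0.085], [0, 0, 0, 0, 0, 0, 0.085]]}' && python3 drive.py '{"offsets":[[0, 0, -0.0267, 0, 0, 0, 0.085], [0, 0, -0.04, 0, 0, 0, 0.085], [0, 0, -0.0467, 0, 0, 0, 0.085], [0, 0, -0.0467, 0, 0, 0, 0.085], [0, 0, -0.04, 0, 0, 0, 0.085]]}' && python3 drive.py '{"offsets":[[0, 0, 0, 0, 0, 0, 0.085], [0, 0, 0, 0, 0, 0, 0.085], [0, 0, 0, 0, 0, 0, 0.085], [0, 0, 0, 0, 0, 0, 0.085]]}'
python3 - <<'E'
from h import *
W=grab("wrist");S=grab("scene")
a=cv2.resize(W["im"][170:290,260:380,::-1],(400,400));b=cv2.resize(S["im"][150:260,170:280,::-1],(400,400))
cv2.imwrite("pics/f.png",np.hstack([a,b]))
print(proj(S,[.525,-.2815,.147]),proj(S,[.525,-.2815,.079]),proj(W,[.525,-.2815,.147]),proj(W,[.525,-.2815,.079]))
E
```

```text
time_s: 13.72
ee_pos: [0.5239, -0.2862, 0.177]
eef_rot: [[0.167, 0.986, 0.0], [0.986, -0.167, -0.0], [-0.0, 0.0, -1.0]]
wrist_force: [0.3, -0.9, 0.4]
finger_gap: 0.0277
grasp_force: 0.0
time_s: 14.13
ee_pos: [0.5239, -0.2862, 0.177]
eef_rot: [[0.167, 0.986, 0.0], [0.986, -0.167, -0.0], [-0.0, 0.0, -1.0]]
wrist_force: [0.8, -0.4, -0.2]
finger_gap: 0.0847
grasp_force: 0.0
time_s: 14.55
ee_pos: [0.524, -0.2862, 0.3296]
eef_rot: [[0.167, 0.986, 0.001], [0.986, -0.167, -0.001], [-0.001, 0.002, -1.0]]
wrist_force: [0.4, -0.3, 0.0]
finger_gap: 0.0851
grasp_force: 0.0
time_s: 14.88
ee_pos: [0.5233, -0.2857, 0.325]
eef_rot: [[0.167, 0.986, -0.003], [0.986, -0.167, 0.002], [0.002, -0.003, -1.0]]
wrist_force: [0.1, 0.2, 0.1]
finger_gap: 0.0851
grasp_force: 0.0
[227.39844381 189.09367714] [231.87484252 210.00169078] [318.4351273  231.35934604] [318.36623743 214.33216442]
```

View pics/f.png

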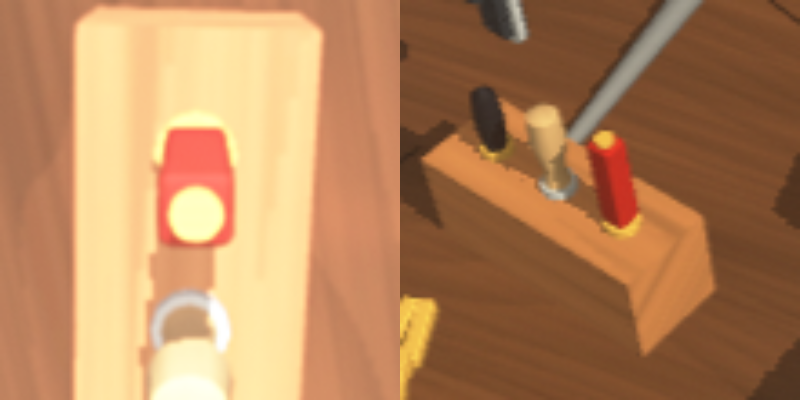

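The tool stands upright with its collar on the block. The cap is at (226,188) in the scene view, against (227,189) expected for fully down. The robot is clear.

```bash
python3 -c "
from plant import robot, imaging, read_state
print(robot.hand_in())"
```

```text
the job is handed in; nothing more can be done
None
```

I handed the job in at about 15 s with no verdict returned: the cassette measured about 91 mm out with the tooth at its last notch, I took the button's rise from that view rather than measuring it, and the pin tool stands fully down in its hole.

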